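# Show which remote goes into the cubby

### The job

Show someone on the futon what to put away and where, picking nothing up: first point at the longer of the two grey remotes, fingertips a few centimetres straight above its middle without touching it, and stay there for two seconds (do not bring the fingertips down over the shorter remote). Then gently push the cubby's swing door from its inner side until it stands wide open, about square to the cubby's front, without pinching it. Last, point at the cubby: finish with the fingertips a few centimetres straight in front of the middle of its open mouth, touching nothing, and disturb nothing else on the shelf top.

Things in the scene. Friction and masses are not known exactly. Their poses are not given: they have to be found in the camera images.
- remote_long: the longer grey plastic remote, 190 x 46 x 18 mm, lying flat with buttons up; origin at the centre of its underside, x along its length, z up. It may lie in either of two places, swapped with the shorter one
- remote_short: the shorter grey plastic remote, 125 x 46 x 18 mm, lying flat; origin at the centre of its underside, x along its length, z up
- cubby: fixed frosted clear acrylic cubby, 220 deep x 200 wide x 150 mm high, walls 8 mm, empty, open only at its front; origin at the middle of its lower front edge, on the shelf top; x points from the mouth into the cubby, y to the left seen from the robot, z up. The robot stands in front of its mouth
- cubby_mouth (a point): centre of the cubby's mouth (opening 184 wide x 134 mm high), in the plane of the front edges, 75 mm above the shelf top; axes as the cubby's
- cubby_door (a joint): angle of the acrylic swing door (panel 166 wide x 136 high x 8 mm thick, 0.2 kg) in rad: 0 shut, grows as the free edge swings out of the cubby towards the robot and to the left, stop at 1.9; about 1.57 is square to the front. It starts ajar, 0.65 to 1.0. Slight hinge friction (under 1 N at the free edge): it stays where it is left. A stud (18 mm across, 12 mm out) sits on the outer face near the free edge at mid-height
- door_hinge (a point): point on the door's upright hinge axis, at the left (+y) side of the cubby's front, 78 mm above the shelf top; the axis lies at x -6, y +88 mm in the cubby's frame. Its axes turn with the door: -y runs along the panel's middle plane to the free edge, +x is the normal of the inner face, z up
- door_edge (a point): top corner of the door's free edge, mid-thickness, 174 mm from the hinge axis and 146 mm above the shelf top; the axes turn with the door as at door_hinge
- bowl: round clear glass bowl, 150 mm across, 60 mm high; origin at the centre of its underside; leave alone
- flashlight: aluminium flashlight lying flat, 125 mm long, 38 mm across at its head, 38 mm high; origin below its middle at the shelf top, x along it towards the head; leave alone
- fidget_cube: wooden fidget cube, 32 mm, with small dark wooden knobs; origin at the centre of its underside; leave alone
- mug: white mug, 80 mm across, 90 mm high, handle at its +y; origin at the centre of its underside; leave alone
- candle: amber glass candle jar, 70 mm across, 75 mm high; origin at the centre of its underside; leave alone

How it is judged:
By the outcome, as a careful person would: the job done as asked, in the order asked, and still so for the second after the job is handed in, with the robot touching nothing.
It also fails if it takes over 48 s, if anything falls off the work surface, if the arm or the gripper's body presses on something with over 40 N, if the wrist force passes 120 N, or if a joint passes its speed limit or range.

### The arm

A 6-joint arm with a two-finger parallel gripper is mounted at the origin on the work surface. World frame = base frame: x ahead of the robot, y to its left, z up, the work surface at z = 0. Lengths are in m, angles in rad, forces in N, time in s.
With the tool pointing down it reaches from about 0.35 to 0.775 m from the base axis. Payload 5.5 kg.
Tool frame: the origin (TCP) lies midway between the tips of the shut fingers; the grasp point (between the pads) lies 19 mm behind it; y points along the fingers, z is the direction in which the jaws open and shut, and the axes are right-handed (so a half turn about y gives the same grasp; the last joint's range is limited). The gripper opens to 85 mm and grips with 20 to 120 N. Pads are 22 mm wide; open, the fingers measure 114 mm over their backs; the gripper's body (76 mm by 85 mm) begins 54 mm behind the grasp point. The pads swing forward as they close: fully open they stand 13 mm farther back than shut.
Start: joints at [0.972, 0.313, 0.046, 1.304, 0, 1.431], TCP at [0.255, 0.516, 0.231] pointing down, gripper open.
Joint ranges: [-2.76, 2.76], [-0.86, 1.69], [-1.03, 1.26], [-2.2, 2.34], [-1.47, 1.5], [-3.14, 3.14]. Speed limits (rad/s): [2.57, 2.57, 3.14, 3.14, 3.14, 3.14].

### API

Orientations are given as a unit quaternion [x, y, z, w].
In Python, from cell import ctrl gives the robot as it stands. Calls block until the motion is done:
- ctrl.reach(position, orientation): joint-space move of the TCP to a pose.
- ctrl.line_to(position, vel=0.15, attitude=None): straight line of the TCP; attitude=None keeps the orientation; vel is the mean speed in m/s.
- ctrl.set_joints(angles): joint-space move.
- ctrl.open() and ctrl.grab(newtons=None): open the fingers fully, or close them until they stop; newtons is the grip in N (None keeps the last).
- ctrl.wait(seconds).
- ctrl.solve_ik(position, orientation): joint angles nearest the present ones, or None.
- ctrl.read_state(): the state.
- ctrl.grab_frame(name): name is "scene" or "side" or "wrist"; returns the picture (400x640x3 uint8, blue, green, red); there is no depth.
- ctrl.camera_params(name): a dict with "mtx" (3x3 intrinsics, pixels), "R" (3x3) and "t" (3): a world point X has camera coordinates R X + t. Camera axes: x right, y down, z forward; pixel columns grow to the right and rows downward; lengths in m; the calibration is good to about 2 mm. A picture is of the moment at which its call begins: read the wrist's pose just before it. camera_params takes no time and is no camera call; for the wrist camera it gives the pose at the moment of the call.
A pose or a line that the arm cannot do raises ctrl.MotionError and nothing moves.
- ctrl.sign_off(): hands the job in, once; it reports no verdict.
The state is a dict: "time": time; "qpos": joint angles; "qd": joint speeds; "effort": joint torques, N m; "ee_pos": TCP position; "orientation": TCP orientation; "force": force on the tool from outside, world axes, zero at the start; "moment": the same for the moment, N m; "grip_width": finger opening in m.
Only numpy, scipy, OpenCV 4.12 (cv2) and the standard library are available. Lean on these libraries where they do the work, as an engineer would, in place of code of your own. Each camera call takes 0.05 s, during which the arm holds its last target.

## Working session

There is one attempt and no reset: what is moved stays moved. The work goes in short steps, each a Python script; the robot and the scene stay as the last script left them, time stands still between calls to the robot, and variables do not carry over. Pictures are saved under pics/ and viewed, and the job is handed in when it is done.

```bash
mkdir -p pics; ls
python3 - <<'E'
from cell import ctrl
import cv2
for n in ("scene","side","wrist"):
    p=ctrl.camera_params(n); print(n,p)
    cv2.imwrite(f"pics/{n}0.png",ctrl.grab_frame(n))
print(ctrl.read_state())
E
```

```text
pics
scene {'mtx': array([[515.39516579,   0.        , 318.73083043],
       [  0.        , 515.39516579, 195.64519991],
       [  0.        ,   0.        ,   1.        ]]), 'R': array([[-0.84424133,  0.53595648, -0.00268936],
       [ 0.32198837,  0.50317357, -0.80196   ],
       [-0.42846245, -0.67791372, -0.59737167]]), 't': array([ 0.51647738, -0.06258539,  1.83737105])}
side {'mtx': array([[380.17656483,   0.        , 317.54972492],
       [  0.        , 380.17656483, 195.62228864],
       [  0.        ,   0.        ,   1.        ]]), 'R': array([[-0.80739547, -0.58992582, -0.01000442],
       [-0.27456044,  0.39067461, -0.87862957],
       [ 0.52223474, -0.70665471, -0.4773992 ]]), 't': array([0.45137014, 0.27753114, 0.76157098])}
wrist {'mtx': array([[328.59440329,   0.        , 320.2560852 ],
       [  0.        , 328.59440329, 198.07103266],
       [  0.        ,   0.        ,   1.        ]]), 'R': array([[ 0.44276973,  0.89663191, -0.0024861 ],
       [ 0.84796456, -0.41783278,  0.32614701],
       [ 0.29139504, -0.14651615, -0.94531579]]), 't': array([-0.574265  , -0.04427663,  0.38050628])}
{'time': 0.15, 'qpos': array([9.72396480e-01, 3.13813096e-01, 4.52465997e-02, 1.30360700e+00,
       1.35521540e-05, 1.43119440e+00]), 'qd': array([ 3.53586282e-03, -2.64435714e-03,  4.32460362e-03, -1.25781775e-03,
       -7.68796436e-04, -4.84082568e-06]), 'effort': array([ 2.40273323e-03, -4.81066561e+01,  2.98815161e+01,  1.38743626e-02,
       -3.14744284e-05,  1.34370723e-05]), 'ee_pos': array([0.25443946, 0.51521529, 0.23062486]), 'orientation': array([ 0.68903511, -0.16097067,  0.16061049, -0.68813031]), 'force': array([ 0.03918572, -0.42789503, -0.79095466]), 'moment': array([-0.00597261,  0.05137652, -0.03224724]), 'grip_width': 0.08546618220736482}
```

View pics/scene0.png

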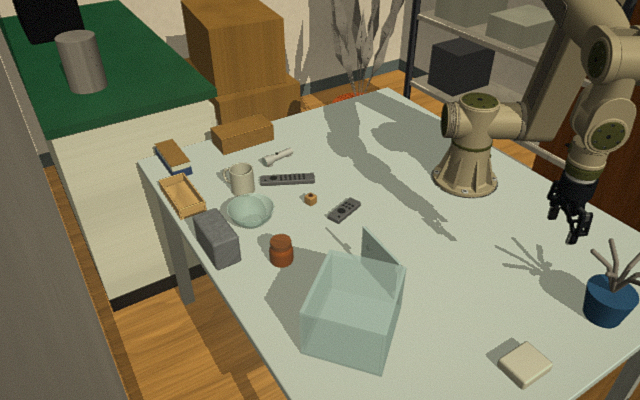

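View pics/side0.png

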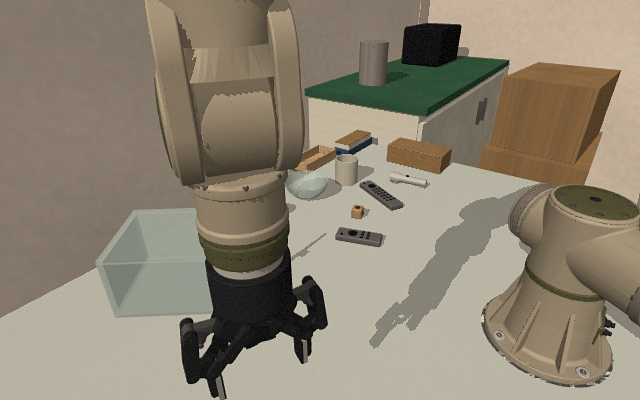

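View pics/wrist0.png

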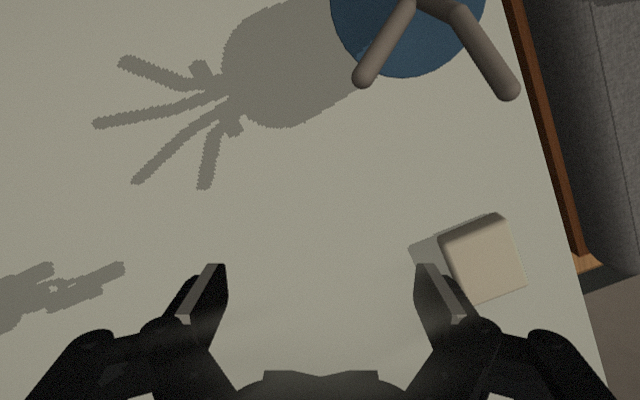

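The scene view shows two remotes, near (287,180) and (345,210). The cubby is around (355,310), with the door ajar near (382,255). I'll enlarge these to measure.

```bash
cat > h.py <<'E'
from cell import ctrl
import cv2, numpy as np
def ray(n,uv,z,p=None):
    p=p or ctrl.camera_params(n); R,t,K=p["R"],p["t"],p["mtx"]
    d=R.T@np.linalg.solve(K,[uv[0],uv[1],1.]); c=-R.T@t
    return c+d*(z-c[2])/d[2]
def proj(n,X,p=None):
    p=p or ctrl.camera_params(n)
    Y=np.atleast_2d(X)@p["R"].T+p["t"]; q=Y@p["mtx"].T
    return q[:,:2]/q[:,2:]
E
python3 - <<'E'
import cv2
a=cv2.imread("pics/scene0.png")
cv2.imwrite("pics/c1.png",cv2.resize(a[215:375,280:440],None,fx=3.75,fy=3.75,interpolation=cv2.INTER_CUBIC))
cv2.imwrite("pics/c2.png",cv2.resize(a[130:240,220:370],None,fx=5,fy=5,interpolation=cv2.INTER_CUBIC))
from h import *
for uv in [(258,180),(315,180),(329,216),(361,203)]: print(uv,ray("scene",uv,.012))
E
```

```text
(258, 180) [ 0.63016869 -0.3689617   0.012     ]
(315, 180) [ 0.46154731 -0.26100164  0.012     ]
(329, 216) [ 0.5305302  -0.06663267  0.012     ]
(361, 203) [ 0.40398934 -0.06673263  0.012     ]
```

View pics/c1.png

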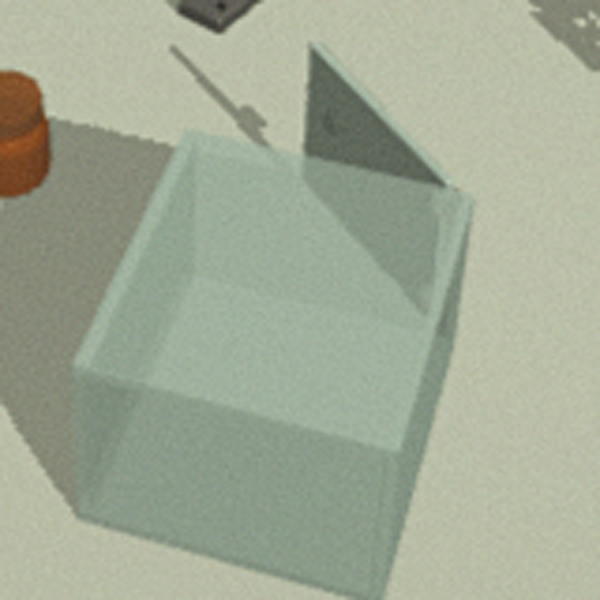

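View pics/c2.png

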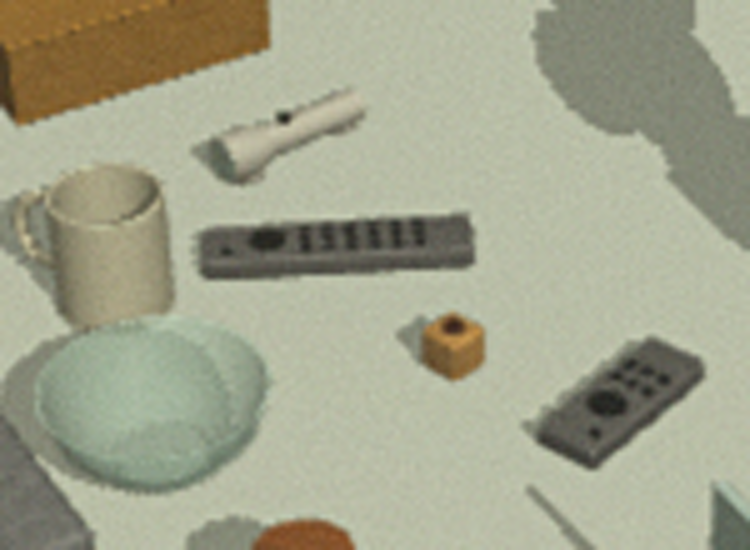

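```bash
cat > fit.py <<'E'
from h import *
from scipy.optimize import least_squares
p=ctrl.camera_params("scene")
c1=lambda q:(np.array(q)+.5)/3.75-.5+[280,215]
c2=lambda q:(np.array(q)+.5)/5-.5+[220,130]
def T(v,P):
    c,s=np.cos(v[2]),np.sin(v[2]); P=np.array(P,float)
    return np.c_[v[0]+c*P[:,0]-s*P[:,1], v[1]+s*P[:,0]+c*P[:,1], P[:,2]]
CP=[[0,-.1,.15],[0,.1,.15],[.22,.1,.15],[.22,-.1,.15],[.22,-.1,0],[.22,.1,0]]
Cuv=c1([(188,132),(472,198),(402,452),(77,362),(79,518),(381,600)])
Duv=c1([(313,43),(305,180)])
def door(a,r,off,z):  # -y along panel at a=0; opens towards -x,+y
    d=np.array([-np.sin(a),-np.cos(a)]); n=np.array([np.cos(a),-np.sin(a)])
    q=np.array([-.006,.088])+r*d+off*n
    return [q[0],q[1],z]
def f(v): 
    return (proj("scene",T(v,CP+[door(v[3],.174,0,.146),door(v[3],.174,0,.01)]),p)-np.r_[Cuv,Duv]).ravel()
s=least_squares(f,[.5,.25,0.3,.8])
if __name__=="__main__":
    print("cubby",s.x,s.fun.reshape(-1,2).round(1).tolist())
    for L,uv in ((.19,[(203,230),(472,213),(474,243),(200,265)]),(.125,[(540,435),(652,338),(704,370),(592,466)])):
        uv=c2(uv)
        W=np.array([ray("scene",u,.018,p) for u in uv]); print(W.mean(0),[np.linalg.norm(W[i]-W[(i+1)%4]).round(3) for i in range(4)])
    B=[ray("scene",c2(q),z,p) for q,z in (((453,350),.016),((290,130),.019))]; print(B)
    print("bowl rim c",ray("scene",c2((153,365)),.06,p),"candle top",ray("scene",(281,240),.075,p),"mug top", ray("scene",c2((105,192)),.09,p))
E
python3 fit.py
```

```text
cubby [0.63449263 0.26494473 0.67346273 0.71343723] [[-0.2, -1.4], [1.3, -1.2], [-0.2, -0.1], [-1.0, 0.4], [0.1, 0.2], [0.5, 1.9], [-0.1, -0.4], [-0.3, -0.6]]
[ 0.53907374 -0.32150676  0.018     ] [np.float64(0.191), np.float64(0.038), np.float64(0.192), np.float64(0.043)]
[ 0.4757362  -0.06059618  0.018     ] [np.float64(0.128), np.float64(0.048), np.float64(0.124), np.float64(0.045)]
[array([ 0.53830442, -0.16848846,  0.016     ]), array([ 0.50002034, -0.46261907,  0.019     ])]
bowl rim c [ 0.73611106 -0.2074131   0.06      ] candle top [0.74797852 0.01527929 0.075     ] mug top [ 0.69345269 -0.36043591  0.09      ]
```

```bash
cat >> h.py <<'E'
from scipy.spatial.transform import Rotation as Ro
def quat(point,jaw):
    y=np.array(point,float); y/=np.linalg.norm(y)
    z=np.array(jaw,float); z-=y*(z@y); z/=np.linalg.norm(z)
    return Ro.from_matrix(np.c_[np.cross(y,z),y,z]).as_quat()
def down(yaw): return quat([0,0,-1],[np.cos(yaw),np.sin(yaw),0])
def st():
    s=ctrl.read_state(); print(round(s["time"],2),s["ee_pos"].round(4),"F",s["force"].round(2),"w",round(s["grip_width"],4)); return s
E
python3 - <<'E'
from h import *
s=ctrl.read_state(); R=Ro.from_quat(s["orientation"]).as_matrix(); print(R.round(2))
for yaw in np.arange(-3,3.2,.5):
    q=ctrl.solve_ik([.539,-.3215,.25],down(yaw)); q2=ctrl.solve_ik([.539,-.3215,.053],down(yaw))
    print(yaw.round(2), None if q is None else q.round(2), None if q2 is None else q2.round(2))
E
```

```text
[[ 0.9  -0.    0.44]
 [-0.44 -0.    0.9 ]
 [-0.   -1.   -0.  ]]
-3.0 [-0.67  0.42  0.24  1.4   0.   -2.38] [-0.67  0.52 -0.1   0.96  0.   -2.38]
-2.5 [-0.67  0.42  0.24  1.4   0.   -2.88] [-0.67  0.52 -0.1   0.96  0.   -2.88]
-2.0 [-0.67  0.42  0.24  1.4   0.    2.91] [-0.67  0.52 -0.1   0.96  0.    2.91]
-1.5 [-0.67  0.42  0.24  1.4   0.    2.41] [-0.67  0.52 -0.1   0.96  0.    2.41]
-1.0 [-0.67  0.42  0.24  1.4   0.    1.91] [-0.67  0.52 -0.1   0.96  0.    1.91]
-0.5 [-0.67  0.42  0.24  1.4   0.    1.41] [-0.67  0.52 -0.1   0.96  0.    1.41]
0.0 [-0.67  0.42  0.24  1.4   0.    0.91] [-0.67  0.52 -0.1   0.96  0.    0.91]
0.5 [-0.67  0.42  0.24  1.4   0.    0.41] [-0.67  0.52 -0.1   0.96  0.    0.41]
1.0 [-0.67  0.42  0.24  1.4   0.   -0.09] [-0.67  0.52 -0.1   0.96  0.   -0.09]
1.5 [-0.67  0.42  0.24  1.4   0.   -0.59] [-0.67  0.52 -0.1   0.96  0.   -0.59]
2.0 [-0.67  0.42  0.24  1.4   0.   -1.09] [-0.67  0.52 -0.1   0.96  0.   -1.09]
2.5 [-0.67  0.42  0.24  1.4   0.   -1.59] [-0.67  0.52 -0.1   0.96  0.   -1.59]
3.0 [-0.67  0.42  0.24  1.4   0.   -2.09] [-0.67  0.52 -0.1   0.96  0.   -2.09]
```

Run:
```python
from h import *
ctrl.grab(20)
ctrl.reach([.539,-.3215,.25],down(-.5)); st()
for n in("wrist","side","scene"):
    np.save(f"pics/{n}1.npy",ctrl.camera_params(n),allow_pickle=True)
    cv2.imwrite(f"pics/{n}1.png",ctrl.grab_frame(n))
st()
```

```text
4.02 [ 0.5394 -0.3206  0.2501] F [ 0.25 -1.01  0.15] w 0.0001
4.17 [ 0.5393 -0.3209  0.25  ] F [ 0.63  0.76 -0.57] w -0.0001
```

View pics/wrist1.png

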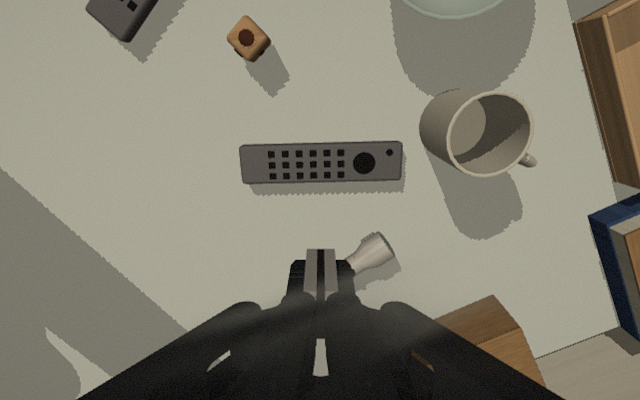

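View pics/side1.png

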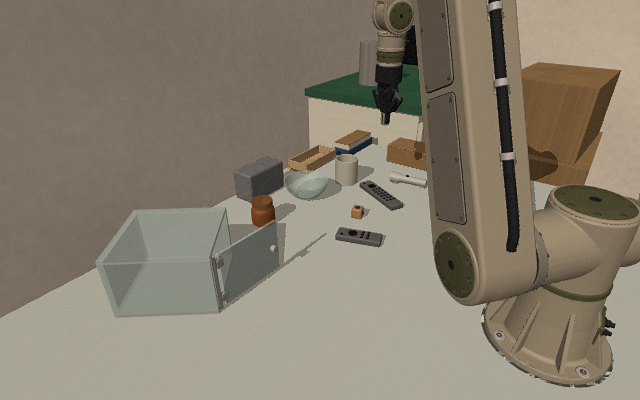

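The wrist view shows the long remote's top face with corners at about (240,146), (402,141), (402,179) and (242,183). The side view shows the cubby and door clearly, with the door's free edge at (278,221). I'll run the joint fit.

```bash
cat > fit2.py <<'E'
from fit import *
pw=np.load("pics/wrist1.npy",allow_pickle=True).item(); ps=ctrl.camera_params("side")
W=np.array([ray("wrist",u,.018,pw) for u in ((240,146),(402,141),(402,180),(241,184))])
print("remote",W.mean(0),[np.linalg.norm(W[i]-W[(i+1)%4]).round(3) for i in range(4)])
Suv=np.array([(227,208),(214,258),(98,262),(136,210),(118,316),(222,312),(278,221),(279,265)],float)
SP=CP[:4]+[[.22,.1,0],[0,.1,0]]
def g(v):
    D=[door(v[3],.174,0,.146),door(v[3],.174,0,.01)]
    return np.r_[f(v),(proj("side",T(v,SP+D),ps)-Suv).ravel()]
s=least_squares(g,s.x,loss="soft_l1"); print(s.x,s.fun.reshape(-1,2).round(1).tolist())
np.save("cubby.npy",s.x)
print("mouth",T(s.x,[[0,0,.075]]),"edge",T(s.x,[door(s.x[3],.174,0,.146)]))
E
python3 fit2.py
python3 - <<'E'
import cv2
a=cv2.imread("pics/side1.png")
cv2.imwrite("pics/c3.png",cv2.resize(a[195:325,90:290],None,fx=4,fy=4,interpolation=cv2.INTER_CUBIC))
E
```

```text
remote [ 0.54116358 -0.32362224  0.018     ] [np.float64(0.185), np.float64(0.046), np.float64(0.191), np.float64(0.045)]
[0.63245213 0.26045028 0.68091024 0.72871952] [[-0.6, -2.5], [0.8, -2.8], [0.0, -2.1], [-0.6, -0.9], [0.4, -1.1], [0.7, -0.0], [-0.0, -1.8], [-0.2, -2.1], [0.3, -1.6], [-2.8, -0.7], [-1.0, -0.3], [-0.8, -0.5], [-0.8, 1.6], [-0.8, 1.0], [-1.4, -2.3], [1.0, 0.2]]
mouth [[0.63245213 0.26045028 0.075     ]] edge [[0.56407844 0.1512481  0.146     ]]
```

View pics/c3.png

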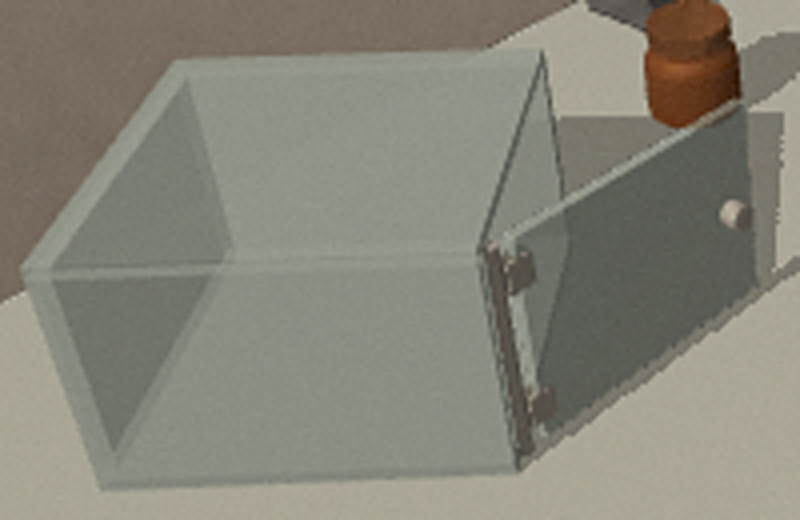

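```bash
sed -i 's/^Suv=.*/Suv=np.array([(225,208),(210,257),(96,262.5),(134.5,210.5),(115.5,317.5),(219.5,312.5),(275.5,220.5),(278.7,266)],float)/' fit2.py; python3 fit2.py
python3 - <<'E'
from h import *
ctrl.line_to([.541,-.323,.055],vel=.12); st()
cv2.imwrite("pics/scene2.png",cv2.resize(ctrl.grab_frame("scene")[100:240,200:400],None,fx=4,fy=4))
cv2.imwrite("pics/wrist2.png",ctrl.grab_frame("wrist"))
ctrl.wait(2.3); st()
E
```

```text
remote [ 0.54116358 -0.32362224  0.018     ] [np.float64(0.185), np.float64(0.046), np.float64(0.191), np.float64(0.045)]
[0.63429549 0.26323629 0.67877971 0.72954998] [[-0.5, -1.7], [0.9, -1.8], [-0.1, -0.8], [-0.9, 0.1], [0.2, -0.0], [0.6, 1.3], [0.2, -1.1], [-0.0, -1.3], [1.0, -1.3], [-0.7, 0.7], [-0.9, -0.5], [-0.7, -0.9], [-0.0, 0.4], [-0.0, 1.0], [-0.2, -1.4], [0.0, -0.4]]
mouth [[0.63429549 0.26323629 0.075     ]] edge [[0.56554498 0.1541873  0.146     ]]
5.94 [ 0.5415 -0.3234  0.0558] F [ 0.16  0.25 -0.65] w -0.0001
8.34 [ 0.541 -0.323  0.055] F [0.66 0.46 0.17] w 0.0001
```

View pics/scene2.png

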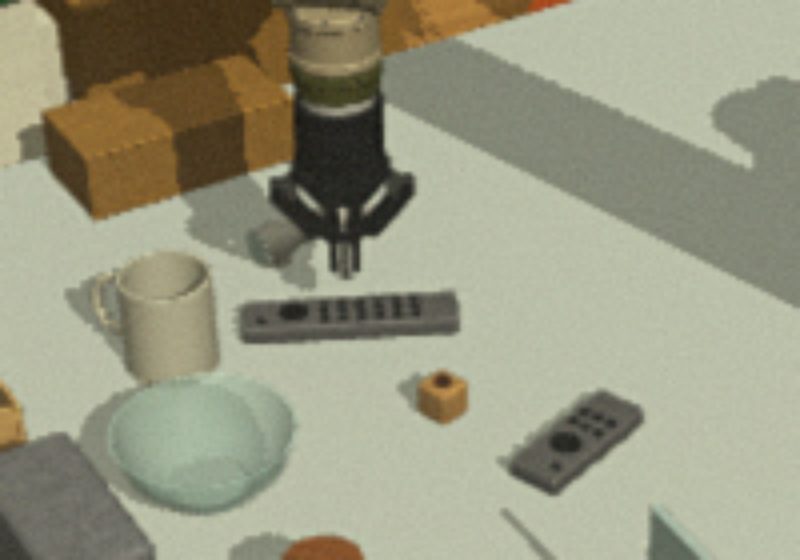

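View pics/wrist2.png

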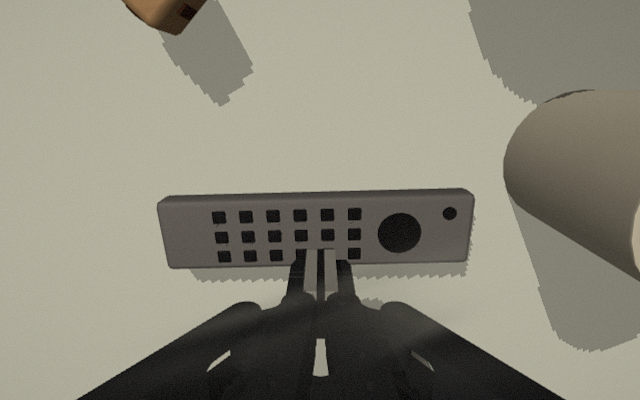

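Pointing is done: the tips are about 37 mm above the middle of the long remote, and I held there 2.4 s. The wrist view has the remote centred at column ~316 and the fingers at 320. Next is the door.

```bash
cat > h2.py <<'E'
from h import *
V=np.load("cubby.npy")
def T(v,P):
    c,s=np.cos(v[2]),np.sin(v[2]); P=np.atleast_2d(np.array(P,float))
    return np.c_[v[0]+c*P[:,0]-s*P[:,1], v[1]+s*P[:,0]+c*P[:,1], P[:,2]]
def door(a,r,off,z):
    d=np.array([-np.sin(a),-np.cos(a)]); n=np.array([np.cos(a),-np.sin(a)])
    q=np.array([-.006,.088])+r*d+off*n
    return [q[0],q[1],z]
def W(x,y,z): return T(V,[x,y,z])[0]
def WD(a,r,off,z): return T(V,door(a,r,off,z))[0]
def DQ(a): return down(np.pi/2+V[2]-a)
E
python3 - <<'E'
from h2 import *
p=ctrl.camera_params("wrist"); s=ctrl.read_state(); R=Ro.from_quat(s["orientation"]).as_matrix()
print("cam in tool",R.T@(-p["R"].T@p["t"]-s["ee_pos"]))
print(ctrl.solve_ik(W(-.06,-.085,.10),DQ(.73)))
ctrl.line_to([.541,-.323,.25],vel=.25)
ctrl.reach(W(-.06,-.085,.25),DQ(.73)); st()
cv2.imwrite("pics/wrist3.png",ctrl.grab_frame("wrist")); np.save("pics/wrist3.npy",ctrl.camera_params("wrist"),allow_pickle=True)
E
```

```text
cam in tool [-0.08454211 -0.1422044   0.00173208]
[0.12233323 0.5385791  0.06418256 1.0963998  0.         0.17355352]
11.07 [0.6411 0.1584 0.2498] F [ 0.03 -0.98 -0.  ] w -0.0004
```

View pics/wrist3.png

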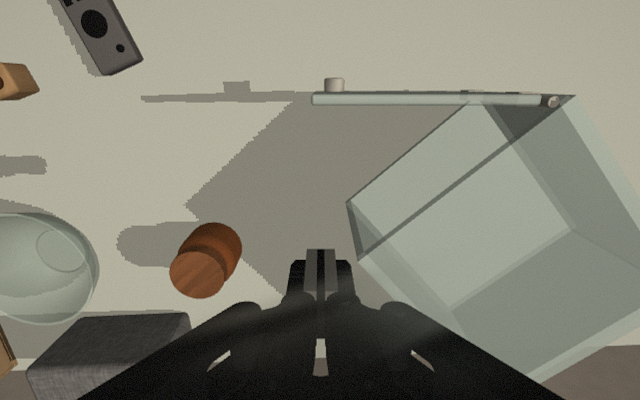

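Run:
```python
from h2 import *
p=np.load("pics/wrist3.npy",allow_pickle=True).item()
P=[W(0,-.1,.15),W(0,.1,.15),W(.22,.1,.15),WD(V[3],.174,0,.146),WD(V[3],.174,.004,.146),WD(V[3],.0,0,.146),W(-.06,-.085,.1)]
u=proj("w",np.array(P),p); print(u.round(0).tolist())
a=cv2.imread("pics/wrist3.png")
for x,y in u: cv2.circle(a,(int(x),int(y)),3,(0,0,255),1)
cv2.imwrite("pics/w3o.png",a)
```

```text
[[357.0, 259.0], [577.0, 89.0], [700.0, 290.0], [310.0, 95.0], [310.0, 101.0], [554.0, 94.0], [322.0, 179.0]]
```

View pics/w3o.png

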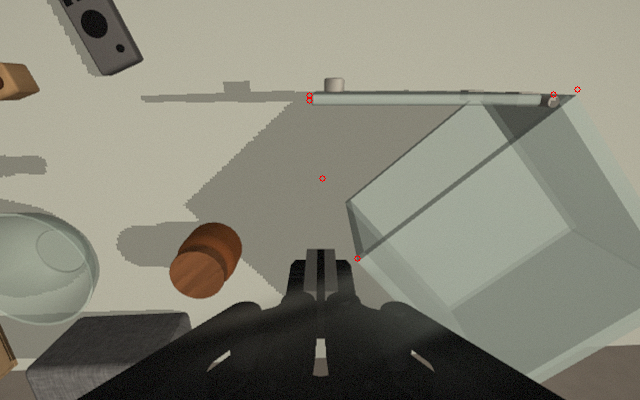

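The overlay agrees to about 5 px (3–4 mm). The entry spot on the door's inner side is free, so I'll descend and push.

Run:
```python
from h2 import *
ctrl.line_to(W(-.06,-.085,.10),vel=.15); st()
ctrl.line_to(WD(.73,.13,.032,.10),vel=.1); st()
for a in np.arange(.8,1.5,.1).tolist()+[1.5]:
    ctrl.line_to(WD(a,.13,.016,.10),vel=.07,attitude=DQ(a))
    s=st()
    if np.linalg.norm(s["force"])>15: break
cv2.imwrite("pics/scene4.png",cv2.resize(ctrl.grab_frame("scene")[180:380,250:470],None,fx=3,fy=3,interpolation=cv2.INTER_CUBIC))
cv2.imwrite("pics/wrist4.png",ctrl.grab_frame("wrist"))
```

```text
12.27 [0.6418 0.1594 0.1012] F [-0.88 -0.64  0.3 ] w -0.0002
12.97 [0.5998 0.1968 0.1003] F [ 0.09 -0.21 -0.65] w -0.0002
13.48 [0.5749 0.1968 0.1001] F [0.04 1.22 0.48] w -0.0004
13.82 [0.562  0.1975 0.1001] F [ 0.08 -0.61 -0.1 ] w 0.0002
14.15 [0.5491 0.1996 0.1001] F [ 0.06 -0.08  0.22] w 0.0001
14.48 [0.5364 0.2028 0.1001] F [ 0.58 -0.94 -0.1 ] w -0.0
14.82 [0.5241 0.2072 0.1001] F [-0.91 -0.46 -0.29] w 0.0
15.15 [0.5123 0.2129 0.1001] F [0.07 0.71 0.37] w -0.0002
15.48 [0.5011 0.2197 0.1001] F [ 0.06 -0.05  0.63] w 0.0001
15.82 [0.4907 0.2275 0.1001] F [-0.01 -0.07  0.66] w -0.0002
```

View pics/scene4.png

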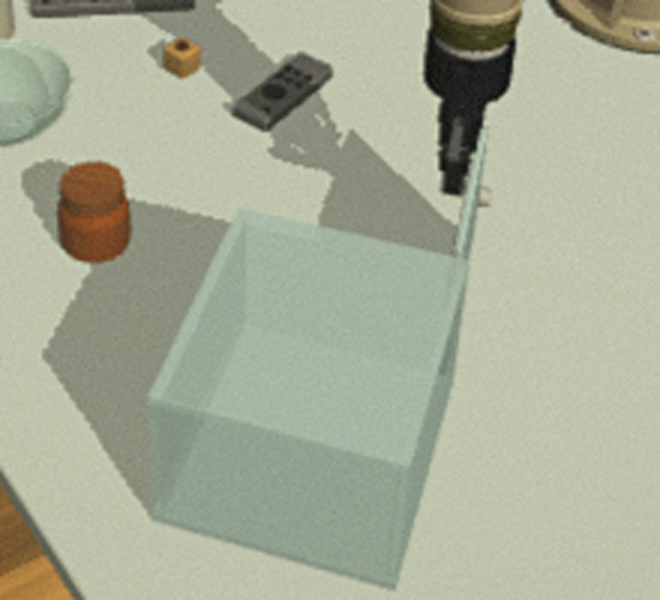

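View pics/wrist4.png

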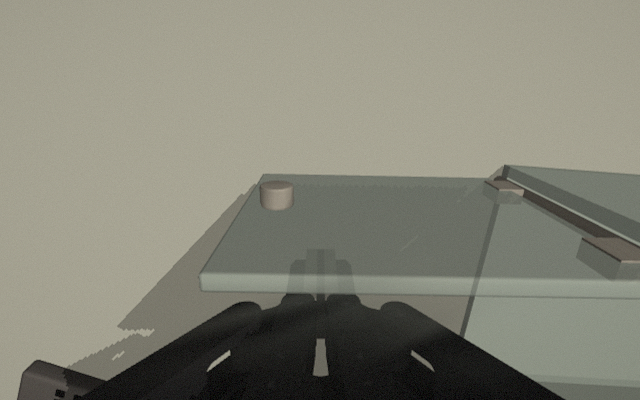

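Run:
```python
from h2 import *
for a in (1.4,1.45,1.5,1.55,1.6): print(a,proj("scene",np.array([WD(a,.174,0,.146),WD(a,0.02,0,.146)])).round(1).tolist())
```

```text
1.4 [[403.7, 220.2], [402.2, 258.6]]
1.45 [[406.8, 220.5], [402.6, 258.6]]
1.5 [[410.0, 221.0], [403.0, 258.7]]
1.55 [[413.2, 221.5], [403.4, 258.8]]
1.6 [[416.3, 222.2], [403.7, 258.9]]
```

The door's free corner is at about (412.3, 222.7), which gives an angle of about 1.53. I'll nudge it slightly further, then retreat.

Run:
```python
from h2 import *
ctrl.line_to(WD(1.535,.13,.016,.10),vel=.03,attitude=DQ(1.535)); st()
ctrl.line_to(WD(1.535,.14,.09,.10),vel=.08); st()
cv2.imwrite("pics/scene5.png",cv2.resize(ctrl.grab_frame("scene")[180:300,340:460],None,fx=5,fy=5,interpolation=cv2.INTER_CUBIC))
cv2.imwrite("pics/side5.png",ctrl.grab_frame("side"))
cv2.imwrite("pics/wrist5.png",ctrl.grab_frame("wrist")); np.save("pics/wrist5.npy",ctrl.camera_params("wrist"),allow_pickle=True)
print(W(-.04,0,.075))
for tilt in (0,30,45,60,75,90):  # from vertical
  for sgn in (1,-1):
    t=np.radians(tilt); c,s=np.cos(V[2]),np.sin(V[2])
    for jaw in ([-s*sgn,c*sgn,0],):
        pt=[np.sin(t)*c,np.sin(t)*s,-np.cos(t)]
        q=[ctrl.solve_ik(W(x,0,z),quat(pt,jaw)) for x,z in ((-.04,.075),(-.10,.12))]; print(tilt,sgn,[None if k is None else k.round(2) for k in q])
```

```text
16.22 [0.4869 0.2306 0.1   ] F [ 0.26  0.34 -0.46] w 0.0004
17.3 [0.5273 0.1685 0.1   ] F [ 0.01 -0.08  0.11] w 0.0002
[0.60316191 0.23812254 0.075     ]
0 1 [array([ 0.25,  0.53, -0.01,  1.03,  0.  , -0.43]), array([ 0.21,  0.4 , -0.11,  1.06,  0.  , -0.47])]
0 -1 [array([ 0.25,  0.53, -0.01,  1.03,  0.  ,  2.72]), array([ 0.21,  0.4 , -0.11,  1.06,  0.  ,  2.67])]
30 1 [array([ 0.13,  0.25, -0.61,  0.25,  0.26, -0.49]), array([ 0.06,  0.1 , -0.66,  0.37,  0.29, -0.55])]
30 -1 [array([ 0.13,  0.25, -0.61,  0.25,  0.26,  2.65]), array([ 0.06,  0.1 , -0.66,  0.37,  0.29,  2.59])]
45 1 [array([ 0.06,  0.24, -0.87, -0.22,  0.42, -0.47]), array([-0.03,  0.05, -0.92, -0.05,  0.48, -0.55])]
45 -1 [array([ 0.06,  0.24, -0.87, -0.22,  0.42,  2.67]), array([-0.03,  0.05, -0.92, -0.05,  0.48,  2.59])]
60 1 [None, None]
60 -1 [None, None]
75 1 [None, None]
75 -1 [None, None]
90 1 [None, None]
90 -1 [None, None]
```

View pics/scene5.png

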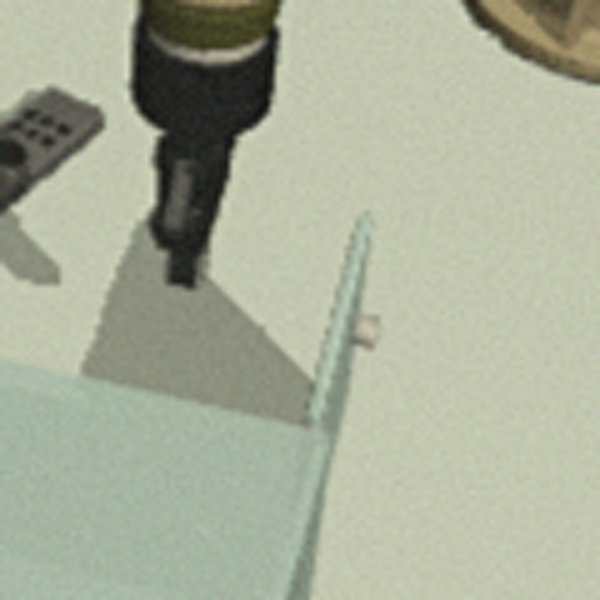

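View pics/side5.png

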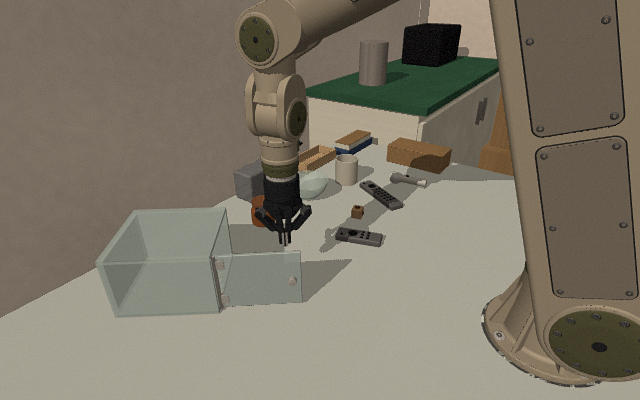

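View pics/wrist5.png

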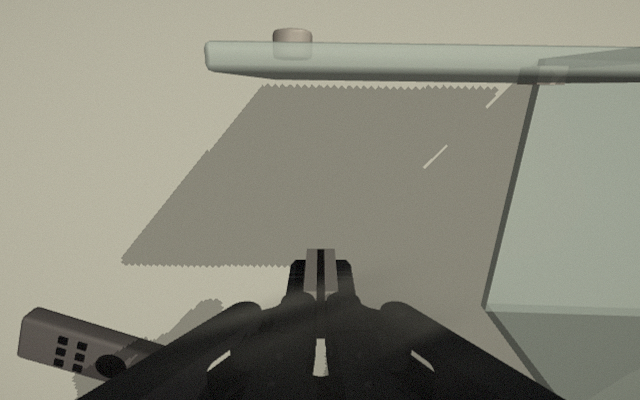

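Run:
```python
from h2 import *
p=np.load("pics/wrist5.npy",allow_pickle=True).item()
a=cv2.imread("pics/wrist5.png")
for ang,c in ((1.5,(255,0,0)),(1.57,(0,0,255))):
    for off in (-.004,.004):
        u=proj("w",np.array([WD(ang,.174,off,.146),WD(ang,.0,off,.146)]),p).astype(int); cv2.line(a,tuple(map(int,u[0])),tuple(map(int,u[1])),c,1)
u=proj("w",np.array([W(0,.1,.15),W(0,-.1,.15)]),p).astype(int); cv2.line(a,tuple(map(int,u[0])),tuple(map(int,u[1])),(0,255,0),1)
cv2.imwrite("pics/w5o.png",a)
```

```text
(no output)
```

View pics/w5o.png

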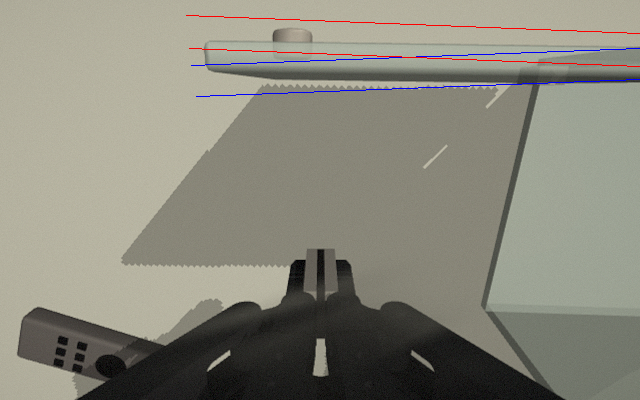

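The door now reads about 1.55 in both the scene and wrist views, so it is square and the fingers are clear of it. Next is the final pointing pose, tilted 45° towards the mouth.

Run:
```python
from h2 import *
p=np.load("pics/wrist5.npy",allow_pickle=True).item()
print(proj("w",np.array([W(0,.1,.15),W(0,-.1,.15),W(0,-.1,0)]),p).round())
c,s=np.cos(V[2]),np.sin(V[2]); t=np.pi/4
Q=quat([np.sin(t)*c,np.sin(t)*s,-np.cos(t)],[s,-c,0])
P0=ctrl.read_state()["ee_pos"]
ctrl.line_to([P0[0],P0[1],.22],vel=.2); st()
ctrl.reach(W(-.13,0,.19),Q); st()
cv2.imwrite("pics/wrist6.png",ctrl.grab_frame("wrist")); np.save("pics/wrist6.npy",ctrl.camera_params("wrist"),allow_pickle=True)
cv2.imwrite("pics/side6.png",ctrl.grab_frame("side"))
p=np.load("pics/wrist6.npy",allow_pickle=True).item()
print(proj("w",np.array([W(0,-.1,.15),W(0,.1,.15),W(0,-.1,0),W(0,.1,0),W(0,0,.075)]),p).round().tolist())
```

```text
[[910.   5.]
 [630. 515.]
 [478. 303.]]
18.2 [0.5268 0.1687 0.219 ] F [0.7  0.23 0.16] w -0.0001
19.57 [0.5333 0.1816 0.1898] F [ 0.3  -0.47  0.24] w 0.0004
[[447.0, 114.0], [189.0, 113.0], [403.0, 198.0], [234.0, 198.0], [318.0, 165.0]]
```

View pics/wrist6.png

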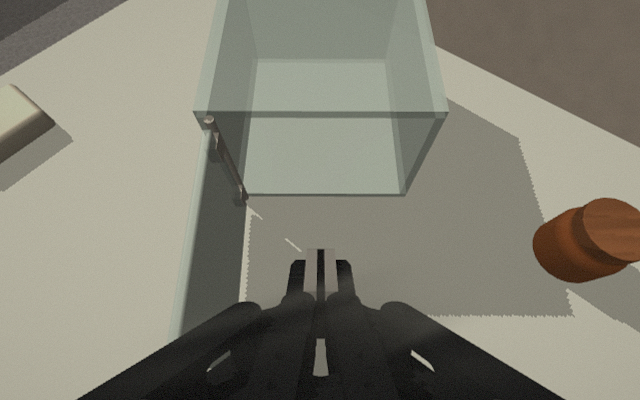

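View pics/side6.png

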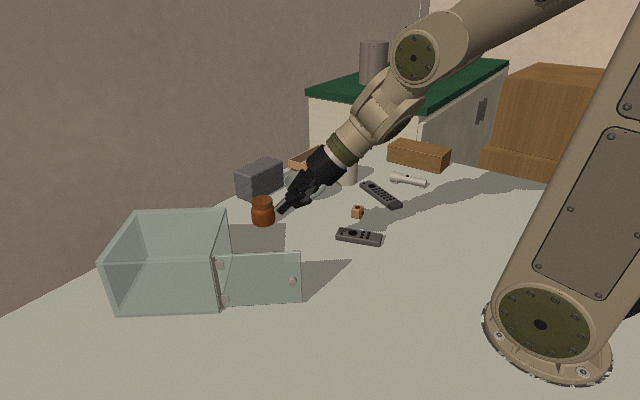

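The predicted corners match the picture to within about 3 px at the top ones: (447,114) and (194,113) observed. I'll go in to the final pose.

Run:
```python
from h2 import *
ctrl.line_to(W(-.042,-.001,.076),vel=.1); ctrl.wait(.5); st()
for n in ("wrist","side","scene"):
    a=ctrl.grab_frame(n)
    if n=="scene": a=cv2.resize(a[130:390,200:470],None,fx=2.2,fy=2.2,interpolation=cv2.INTER_CUBIC)
    cv2.imwrite(f"pics/{n}7.png",a)
st()
```

```text
21.76 [0.6023 0.2361 0.0761] F [-0.5   0.22 -0.18] w 0.0
21.91 [0.6022 0.2361 0.076 ] F [-0.28 -0.71  0.46] w 0.0003
```

View pics/wrist7.png

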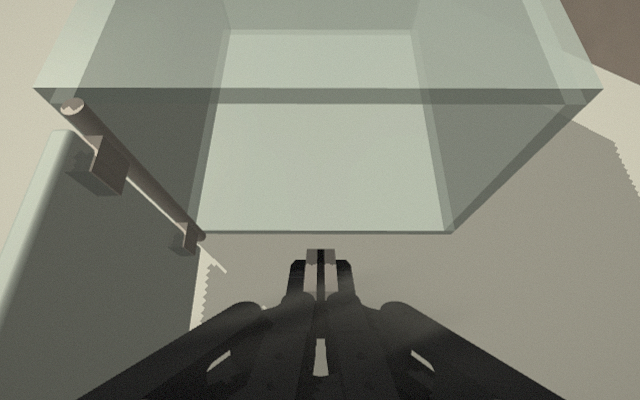

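View pics/side7.png

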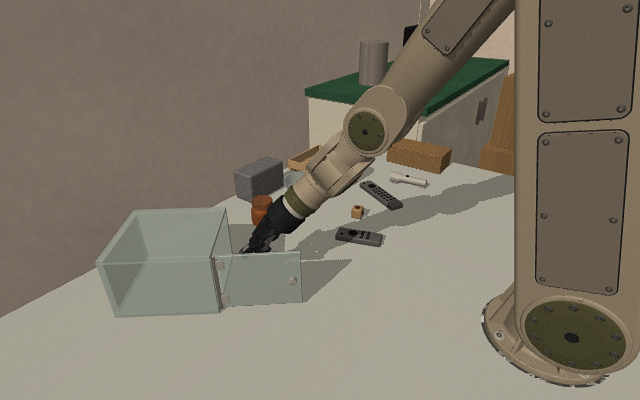

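View pics/scene7.png

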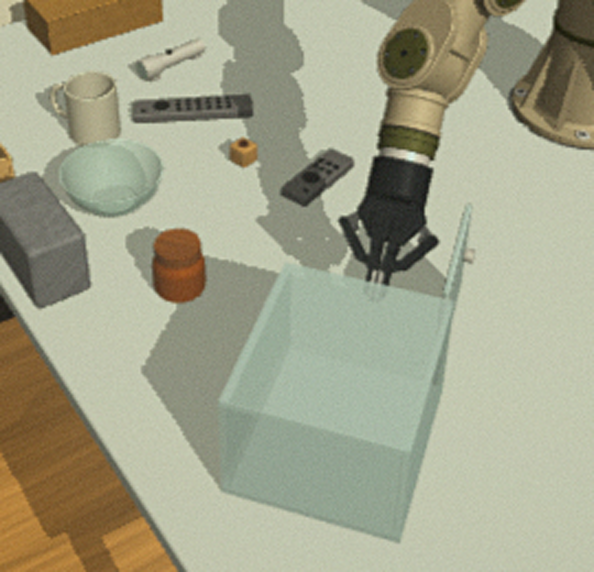

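The finger column (320) matches the mouth's top-edge centre, (36+602)/2 = 319. There is no contact and the door is still wide open, so I'm handing in.

Run:
```python
from h import *
ctrl.sign_off(); st()
```

```text
the job is handed in; nothing more can be done
the job is handed in; nothing more can be done
```

The job is done in the order asked and handed in at about 22 s of the 48 s; no verdict came back.

- **Long remote:** I held the shut fingertips about 37 mm above its middle for 2.4 s without touching it. I identified it by its measured length, about 190 mm against 125 mm for the other. The fingertips stayed at 0.25 m on the way across and were never lowered over the shorter remote.
- **Door:** I pushed it open from its inner side with the shut fingers, then backed off. It reads about 1.55 rad in both the scene and wrist pictures, and force readings during the push stayed within about 1–2 N, at sensor-noise level.
- **Cubby:** The fingertips finished about 42 mm in front of the mouth's middle, 76 mm above the shelf top and tilted 45° down towards it. In the last wrist picture the fingers are at column 320 and the middle of the mouth's top edge is at 319. The last pictures and force readings show no contact, and the objects in view look undisturbed.

The one disagreement was that my fitted cubby position differed from the wrist pictures by up to about 3–4 mm in places. I corrected sideways by 1 mm before the last move.

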